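Top up the can tray and slide it under the riser shelf

ROBOT

A 6-joint arm with a two-finger parallel gripper is mounted at the origin on the work surface. World frame = base frame: x ahead of the robot, y to its left, z up, the work surface at z = 0. Lengths are in m, angles in rad, forces in N, time in s.
With the tool pointing down it reaches from about 0.4 to 0.925 m from the base axis. Payload 12.5 kg.
Tool frame: the origin (TCP) lies between the finger pads; the fingertips stand 22 mm ahead of it and the grasp point (between the pads) lies 3 mm ahead of it; z points along the fingers, y is the line along which they close (so a half turn about z gives the same grasp; the last joint's range is limited). The gripper opens to 95 mm and grips with 3 to 60 N. Pads are 20 mm wide; open, the fingers measure 119 mm over their backs; the gripper's body (75 mm by 180 mm) begins 59 mm behind the grasp point.
Start: joints at [-1.366, 0.491, 1.559, -0, 1.092, -0.106], TCP at [0.191, -0.595, 0.237] pointing down, gripper open.
Joint ranges: [-3.1, 3.1], [-0.84, 2.19], [0.05, 2.79], [-1.13, 4.28], [0.06, 2.93], [-2.69, 2.69]. Speed limits (rad/s): [2.22, 2.22, 2.79, 3.14, 3.14, 3.14].

INTERFACE

Orientations are given as a unit quaternion [x, y, z, w].
In Python, from station import robot gives the robot as it stands.
- The arm moves only by the tool carry_out, never from a script. Its argument "steps" is a list of rows, each a list of 5 numbers: the shift along the tool's x, y, z normalised to -1 to 1, where 1 is 40 mm, then the turn about the tool's z normalised to -1 to 1, where 1 is 8 degrees, then the gripper command: -1 is fully open, 1 is shut, values between are in proportion. In form: [[dx, dy, dz, turn, grip], ...]. A call has 1 to 10 rows; each row shifts and turns the commanded pose from where the row before left it, along the tool's axes as they then stand; what a row does not reach is not made up. A row lasts 1/8 s, in which the tool goes at most 62.5 mm and 10.7 degrees, less where a joint would pass 70% of its speed; a pose out of reach is approached as far as the arm can. A call with a number of a shift or a turn outside -1 to 1 is refused whole. A call with a gripper value outside its range is refused whole. The fingers move at their own pace and stop on an object; "grip_force" is the grip in N (left out, the last holds). Time passes only in rows, so rows that do not move let the fingers close. It gives the time, the measured TCP pose, the force, the opening and the grip force at its end, in the units of the state.
- robot.get_state(): the state, without advancing time (a new reading comes with each control period).
- robot.get_image(name): name is "side" or "top"; returns a dict with "frame" (480x640x3 uint8, red, green, blue), "depth" (480x640 float32, m along the optical axis (not along the pixel's ray), 0 where there is no reading), "fx", "fy", "cx", "cy" (pixels), "D" ([k1, k2, p1, p2, k3] as OpenCV has them; the pictures are not rectified), "eye" and "rotation" of the camera in the world. Camera axes: x right, y down, z forward; pixel columns grow to the right and rows downward; lengths in m; the calibration is good to about 2 mm. A picture is of the moment at which its call begins.
- robot.job_done(): hands the job in; it is judged then, once.
Trained networks look in the newest picture that a camera, given by its name, has taken for a name from the list of things; names that differ only in an ending like _2 or _b are one class to them, and where a whole thing is asked for, a point or a joint stands for the part that bears it (a point fixed in the world has none). Each returns a list of dicts, best first, with "conf" (0 to 1); they miss things now and then, are a little off and sometimes report something else, mostly with a low value. They report only what shows in the picture. A call takes as long as a camera call. They do not tell look-alikes from the thing itself.
- robot.spot_in(label, camera): "uv" ([column, row] in pixels, amid what is visible of it).
- robot.trace(label, camera): "region" (480x640 bool, what is visible of it) and "uv" ([column, row] in pixels, amid what is visible of it).
The state is a dict: "time": time; "joint_positions": joint angles; "dq": joint speeds; "tau": joint torques, N m; "tool_pos": TCP position; "eef_rot": TCP orientation; "contact_force": force on the tool from outside, world axes, zero at the start; "wrist_torque": the same for the moment, N m; "grip_width": finger opening in m; "grasp_force": force on a finger pad.
Only numpy, scipy, OpenCV 4.12 (cv2) and the standard library are available. Lean on these libraries where they do the work, as an engineer would, in place of code of your own. Each camera call takes 0.05 s, during which the arm holds its last target. There are 200 camera calls.

TASK

Set the loose small can (the same kind as those already in the cardboard tray) down upright in the tray's empty back row, without dropping it. Then slide the tray along the table, without lifting it, under the low wire shelf into the empty bay: middled on its liner, square to the shelf, its front set back about 3 cm behind the shelf's front edge. Leave the carton in the other bay, the jar and the flat tin where they are.

Things in the scene. Friction and masses are not known exactly. Their poses are not given: they have to be found in the camera images.
- shelf: Low fixed riser shelf of steel wire, 200 deep (x) x 480 wide (y) mm. Origin: on the table under the middle of its front edge; x points into the shelf, away from the robot, y along the front edge. Deck underside 112 mm above the table, deck 10 mm thick; round legs (20 mm) at the corners rise to 148 mm. A 45 mm high carton on its rear middle. Two bays side by side under it: one empty, one stocked.
- bay: The empty bay: black rubber liner on the table under the shelf, 146 x 196 mm, 1 mm thin, no obstacle. Origin: its centre, on the table, 95 mm behind the shelf's front edge (the edge is at x = -95 mm in this frame); axes parallel to the shelf's. The leg's inner face is 110 mm to the outer side of the origin, the stocked carton 135 mm to the inner side.
- tray: Loose open cardboard tray, 130 deep (x) x 190 wide (y) mm, walls 40 mm high, walls and floor 4 mm thick. Origin: centre of its underside; x points from its front wall (robot side) to its back wall. Three cans fixed in its front row (x = -31.5 mm), tops 66 mm above the table; the back row, 61 mm deep x 182 mm wide, is empty. About 0.6 kg, more of it in front.
- tray_back_row (a point): Point on the tray's inner floor in the middle of the empty back row, 4 mm above the table; axes as the tray's.
- tray_front_left (a point): Bottom outer corner of the tray's front wall, +y end. Axes as the tray's.
- tray_front_right (a point): Bottom outer corner of the tray's front wall, -y end. Axes as the tray's.
- can_mid (a point): Centre (half-way up) of the loose can: 58 mm diameter, 62 mm tall, about 0.17 kg, standing upright on the table to one side of the tray. z up along its axis.
- neighbour: Closed cardboard carton 130 x 170 x 75 mm, about 1.8 kg, standing in the stocked bay. Origin: centre of its underside. Leave it alone.
- jar: Amber glass jar with white cap, 70 mm diameter, 110 mm tall, standing on the table to one side of the tray. Origin: centre of its underside. Leave it alone.
- tin: Flat tin, 84 mm diameter, 34 mm tall, lying on the table to one side of the tray. Origin: centre of its underside. Leave it alone.
Not all that is in view belongs to the job. What is shaped like the part that bears can_mid but black or orange is not meant.

How it is judged:
On the way, in this order (a step that is already met when the one before it is completed fails the run):
1. the can stands upright in the tray's back row, released (x of can_mid in the frame of tray between 0.01 and 0.05 m and y of can_mid in the frame of tray between -0.075 and 0.075 m and z of can_mid in the frame of tray between 0.028 and 0.042 m and angle between can_mid's own z axis and vertical below 0.15 rad and contact force between the fingers and can below 0.05 N and linear speed of can below 0.03 m/s), for 0.2 s.
2. the tray is in the empty bay, square and middled, its front set back behind the shelf's edge (x of tray_front_left in the frame of bay between -0.079 and -0.047 m and x of tray_front_right in the frame of bay between -0.079 and -0.047 m and y of tray in the frame of bay between -0.028 and 0.028 m and angle between the x axis of tray and the x axis of bay, either way round below 0.12 rad and height (world z) of tray below 0.005 m), for 0.2 s.
At the end, for the whole second after the job is handed in: The can stands upright (within 0.15 rad) on the tray floor in its back row; the tray lies flat on the table in the empty bay, middled within 28 mm, square within 0.12 rad, both front corners 16 to 48 mm behind the shelf's front edge; both at rest (all of step 2 and x of can_mid in the frame of tray between 0.01 and 0.05 m and y of can_mid in the frame of tray between -0.075 and 0.075 m and z of can_mid in the frame of tray between 0.028 and 0.042 m and angle between can_mid's own z axis and vertical below 0.15 rad and linear speed of each of tray, can below 0.01 m/s); the robot touches nothing.
It fails at once if the stocked carton is shifted by more than 20 mm or tipped (distance of neighbour from where it was at the start of the episode above 0.02 m or angle between neighbour's own z axis and vertical above 0.3 rad).
It fails at once if the jar is shifted by more than 20 mm or tipped (distance of jar from where it was at the start of the episode above 0.02 m or angle between jar's own z axis and vertical above 0.3 rad).
It fails at once if the flat tin is shifted by more than 20 mm or tipped (distance of tin from where it was at the start of the episode above 0.02 m or angle between tin's own z axis and vertical above 0.3 rad).
It fails at once if the tray is lifted off the table or tipped (height (world z) of tray above 0.02 m or angle between tray's own z axis and vertical above 0.2 rad).
It fails at once if the can is dropped into the tray from more than 25 mm up (horizontal distance between can_mid and tray below 0.09 m and z of can_mid in the frame of tray above 0.06 m and contact force between the fingers and can below 0.05 N).
It also fails if it takes over 72 s, if anything falls off the work surface, if the arm or the gripper's body presses on something with over 40 N, if the wrist force passes 120 N, or if a joint passes its speed limit or range.

## Working session

There is one attempt and no reset: what is moved stays moved. The work goes in short steps, Python scripts to look and compute and a tool call to move; the robot and the scene stay as the last step left them, time stands still between calls to the robot, and variables do not carry over. Pictures are saved under pics/ and viewed, at most 10 in all, crops included, and the job is handed in when it is done.

Besides the shell and the picture viewer there is one more tool, called after "Request:" by a JSON object that holds its "api" and its "payload". carry_out: Moves the arm, as the interface text tells. Scaled input: -1 to 1 covers 40 mm each way for a shift and 8 degrees each way for a turn. Its arguments: {"type":"object","properties":{"steps":{"type":"array","items":{"type":"array","items":{"type":"number"}}},"grip_force":{"type":"number"}},"required":["steps"]}

```bash
mkdir -p pics; cat > h.py <<'E'
import numpy as np, cv2, pickle
from station import robot
def world(im, uv, d=None, z=None):
    """pixels (N,2) -> world points by depth or plane height z"""
    K=np.array([[im['fx'],0,im['cx']],[0,im['fy'],im['cy']],[0,0,1.]])
    uv=np.asarray(uv,float).reshape(-1,1,2)
    n=cv2.undistortPoints(uv,K,np.array(im['D'],float))[:,0]
    r=np.c_[n,np.ones(len(n))]@np.array(im['rotation']).T
    e=np.array(im['eye'])
    if z is not None: return e+r*((z-e[2])/r[:,2])[:,None]
    return e+r*np.asarray(d).reshape(-1,1)
def cloud(im):
    v,u=np.mgrid[:480,:640]
    P=world(im,np.c_[u.ravel(),v.ravel()],im['depth'].ravel()).reshape(480,640,3)
    P[im['depth']==0]=np.nan
    return P
E
python3 - <<'E'
from h import *
ims=[]
for c in ('top','side'):
    im=robot.get_image(c); ims.append(im['frame']); 
    print(c,im['eye'],np.array(im['rotation']).round(2).tolist(),im['fx'])
    P=cloud(im); cv2.imwrite(f'pics/{c}0.png',im['frame'][...,::-1])
    for l in ('can_mid','tray','shelf','bay','neighbour','jar','tin'):
        for t in robot.trace(l,c)[:5]:
            p=P[t['region']]; p=p[~np.isnan(p[:,0])]
            print(l,round(t['conf'],2),np.round(t['uv']),np.median(p,0).round(3) if len(p) else '', np.percentile(p,[2,98],axis=0).round(3).tolist() if len(p) else '')
print(robot.get_state())
E
```

```text
top [ 0.47571675 -0.05188905  1.18747313] [0.71, -0.7, 0.03, -0.04] 584.5108967835447Traceback (most recent call last):
  File "<stdin>", line 6, in <module>
  File "h.py", line 14, in cloud
    P=world(im,np.c_[u.ravel(),v.ravel()],im['depth'].ravel()).reshape(480,640,3)
      ~~~~~^^^^^^^^^^^^^^^^^^^^^^^^^^^^^^^^^^^^^^^^^^^^^^^^^^^
  File "h.py", line 8, in world
    r=np.c_[n,np.ones(len(n))]@np.array(im['rotation']).T
      ~~~~~~~~~~~~~~~~~~~~~~~~^~~~~~~~~~~~~~~~~~~~~~~~~~~
ValueError: matmul: Input operand 1 has a mismatch in its core dimension 0, with gufunc signature (n?,k),(k,m?)->(n?,m?) (size 4 is different from 3)
```

The rotation comes as a quaternion, so I'm fixing the helper for that.

```bash
sed -i "s/np.array(im\['rotation'\]).T/Rotation.from_quat(im['rotation']).as_matrix().T/; 1a from scipy.spatial.transform import Rotation" h.py
python3 - <<'E'
from h import *
for c in ('top','side'):
    im=robot.get_image(c)
    print(c,im['eye'],im['rotation'],im['fx'])
    P=cloud(im); cv2.imwrite(f'pics/{c}0.png',im['frame'][...,::-1])
    for l in ('can_mid','tray','shelf','bay','neighbour','jar','tin'):
        for t in robot.trace(l,c)[:5]:
            p=P[t['region']]; p=p[~np.isnan(p[:,0])]
            print(l,round(t['conf'],2),np.round(t['uv']),np.median(p,0).round(3) if len(p) else '', np.percentile(p,[2,98],axis=0).round(3).tolist() if len(p) else '')
print(robot.get_state())
E
```

```text
top [ 0.47571675 -0.05188905  1.18747313] [ 0.71123683 -0.70103751  0.02983365 -0.04240907] 584.5108967835447
can_mid 0.92 [532. 267.] [ 0.543 -0.447  0.059] [[0.518, -0.48, 0.009], [0.57, -0.426, 0.064]]
can_mid 0.76 [484. 316.] [ 0.448 -0.357  0.059] [[0.421, -0.388, 0.007], [0.476, -0.335, 0.064]]
can_mid 0.69 [479. 267.] [ 0.55  -0.34   0.059] [[0.523, -0.374, -0.002], [0.577, -0.317, 0.064]]
tray 0.9 [294. 281.] [0.517 0.011 0.007] [[0.455, -0.079, -0.002], [0.58, 0.102, 0.068]]
shelf 0.64 [310. 146.] [ 0.769 -0.02   0.12 ] [[0.648, -0.251, 0.0], [0.867, 0.218, 0.167]]
shelf 0.47 [142. 252.] [0.564 0.304 0.106] [[0.533, 0.282, 0.007], [0.597, 0.345, 0.112]]
bay 0.96 [362. 172.] [ 0.741 -0.121 -0.001] [[0.681, -0.219, -0.005], [0.818, -0.03, 0.119]]
neighbour 0.86 [256. 157.] [0.749 0.087 0.073] [[0.693, 0.001, -0.002], [0.822, 0.17, 0.119]]
neighbour 0.2 [311. 146.] [ 0.779 -0.015  0.12 ] [[0.647, -0.251, -0.001], [0.869, 0.219, 0.167]]
jar 0.93 [145. 252.] [0.564 0.303 0.106] [[0.532, 0.282, -0.0], [0.598, 0.342, 0.112]]
tin 0.81 [142. 332.] [0.405 0.321 0.033] [[0.366, 0.285, 
[... 1000 characters left out ...]
: array([-1.36564329e+00,  4.90896866e-01,  1.55891565e+00, -1.40156126e-05,
        1.09169176e+00, -1.05584155e-01]), 'dq': array([ 7.70973505e-04,  8.20656779e-04, -8.58689367e-05,  1.30801374e-03,
       -6.81560481e-04, -8.85427983e-04]), 'tau': array([ 2.99524595e-05, -6.12436795e+01, -2.58426279e+01,  6.92441105e-02,
        4.46487882e-02, -2.88458887e-05]), 'tool_pos': array([ 0.19113042, -0.59506816,  0.23665749]), 'eef_rot': array([ 9.87954059e-01,  1.54747455e-01, -4.01231648e-06,  4.44414994e-05]), 'contact_force': array([-0.68443116, -0.57495278,  0.55246138]), 'wrist_torque': array([-0.04089477, -0.0078406 ,  0.00018604]), 'grasp_force': 0.0, 'grip_width': 0.09505384741872029}
```

View pics/top0.png

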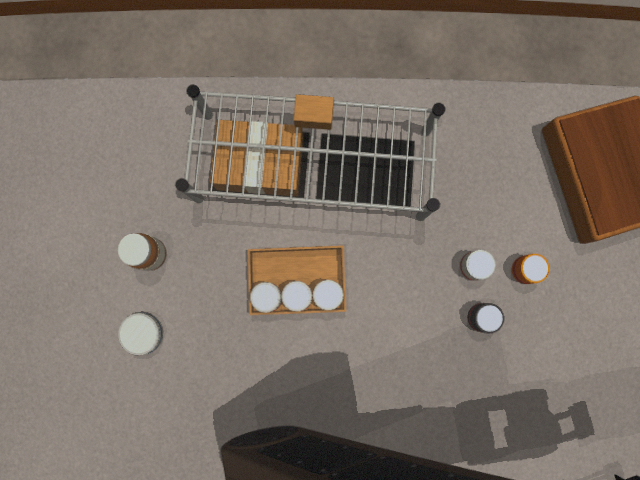

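View pics/side0.png

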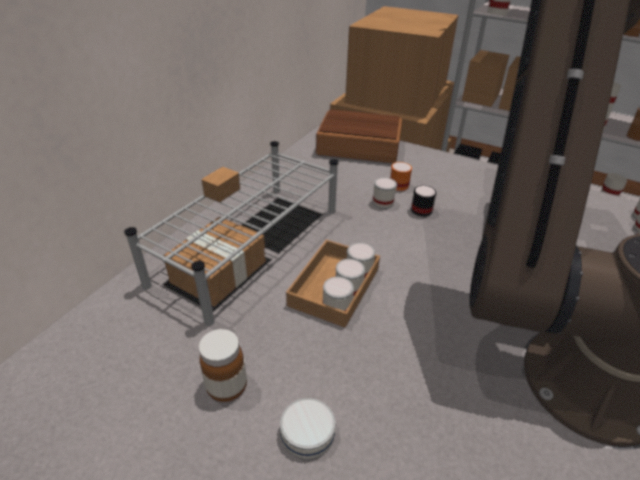

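Three objects could be taken for the can. In the top view they are grey-white at (479,266), orange at (533,268) and black at (487,318). In the side view they are at (385,192), (401,175) and (424,200). The grey-white one matches the cans in the tray, so I choose that one and will check it in a crop. The same script will measure all poses.

```bash
python3 - <<'E'
from h import *
T=robot.get_image('top'); S=robot.get_image('side')
cv2.imwrite('pics/crop.png',cv2.resize(np.vstack([S['frame'][150:310,280:450],T['frame'][235:345,390:560]])[...,::-1],None,fx=2.1,fy=2.1,interpolation=cv2.INTER_CUBIC))
for n,im in (('top',T),('side',S)):
    P=cloud(im).reshape(-1,3); P=P[~np.isnan(P[:,0])]
    def box(x0,x1,y0,y1,z0,z1):
        return P[(P[:,0]>x0)&(P[:,0]<x1)&(P[:,1]>y0)&(P[:,1]<y1)&(P[:,2]>z0)&(P[:,2]<z1)]
    circ=lambda q: (np.array(cv2.minEnclosingCircle(q[:,:2].astype(np.float32))[0]).round(4), q[:,2].max().round(3),len(q))
    print(n,'can',circ(box(.50,.60,-.385,-.30,.055,.07)))
    for nm,b in dict(orange=(.5,.6,-.5,-.4),black=(.4,.5,-.41,-.31),).items(): print(nm,circ(box(*b,.055,.07)))
    print('jar',circ(box(.5,.63,.25,.38,.1,.12)),'tin',circ(box(.33,.48,.25,.4,.028,.04)))
    q=box(.42,.62,-.12,.15,.033,.045); r=cv2.minAreaRect(q[:,:2].astype(np.float32)); print('tray rim',r)
    print('tray c',cv2.minAreaRect(box(.42,.62,-.12,.15,.012,.07)[:,:2].astype(np.float32)))
    q=box(.6,.95,-.32,.3,.135,.15)
    _,lab=cv2.kmeans(q.astype(np.float32),4,None,(3,50,1e-5),10,cv2.KMEANS_PP_CENTERS)[:2]
    for i in range(4): print('leg',q[lab[:,0]==i].mean(0).round(4),(lab==i).sum())
    q=box(.6,.95,-.02,.2,.065,.08); print('neigh',cv2.minAreaRect(q[:,:2].astype(np.float32)))
m=robot.trace('bay','top')[0]['region']; v,u=np.nonzero(m&(T['frame'].max(2)<60)); print('liner',cv2.minAreaRect(world(T,np.c_[u,v],z=.001)[:,:2].astype(np.float32)))
E
```

```text
top can (array([ 0.551 , -0.3465]), np.float64(0.067), 685)
orange (array([ 0.5465, -0.4545]), np.float64(0.065), 666)
black (array([ 0.4472, -0.3628]), np.float64(0.066), 708)
jar (array([0.5666, 0.3168]), np.float64(0.116), 830) tin (array([0.4035, 0.3252]), np.float64(0.039), 1344)
tray rim ((0.5167299509048462, 0.011190526187419891), (0.1305135041475296, 0.1888239085674286), 3.043700695037842)
tray c ((0.5167299509048462, 0.011190526187419891), (0.1305135041475296, 0.1888239085674286), 3.043700695037842)
leg [ 0.8315 -0.2509  0.1458] 136
leg [0.7762 0.2126 0.1463] 265
leg [ 0.7994 -0.0204  0.1422] 99
leg [ 0.6529 -0.2393  0.1459] 143
neigh ((0.7759886384010315, 0.10598936676979065), (0.19486917555332184, 0.16068270802497864), 85.87822723388672)
side can (array([ 0.5524, -0.3484]), np.float64(0.065), 236)
orange (array([ 0.5448, -0.4566]), np.float64(0.065), 201)
black (array([ 0.4465, -0.3639]), np.float64(0.065), 249)
jar (array([0.567 , 0.3154]), np.float64(0.114), 1101) tin (array([0.4037, 0.3234]), np.float64(0.038), 2287)
tray rim ((0.5185922384262085, 0.009604670107364655), (0.13170531392097473, 0.19344593584537506), 3.243870258331299)
tray c ((0.5185178518295288, 0.009560473263263702), (0.1316971480846405, 0.19349564611911774), 3.1856770515441895)
leg [ 0.8095 -0.0061  0.1426] 220
leg [0.6822 0.2197 0.1459] 149
leg [ 0.7354 -0.2429  0.1447] 135
leg [0.8603 0.208  0.1454] 125
neigh ((0.7718137502670288, 0.10560917854309082), (0.19938801229000092, 0.15424874424934387), 85.68634796142578)
liner ((0.7483232617378235, -0.12521225214004517), (0.19526128470897675, 0.13815781474113464), 86.10572814941406)
```

View pics/crop.png

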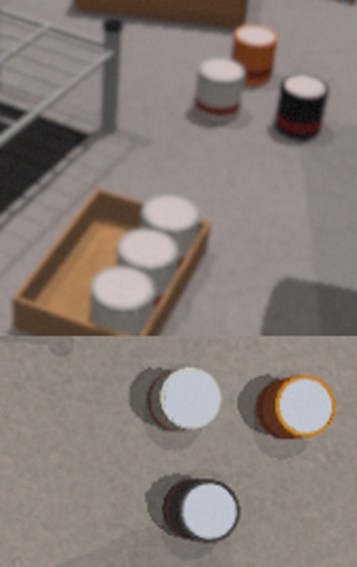

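The crop shows the grey-white body with the red stripe, at (222,88) and (190,398) in the crop. It matches the cans in the tray, and the orange and black ones are decoys.

Measured poses:

| Thing | Position (x, y) | Yaw |
|---|---|---|
| Can | (0.552, -0.347) | – |
| Tray | (0.5175, 0.0105) | +3.1° |
| Bay | (0.747, -0.125) | -3.7° |

I'll move above the can now.

Request:
{"api": "carry_out", "payload": {"steps": [[0,0,0,0.92,-0.7],[0,0,0,0.92,-0.7],[0.93,-0.57,0,0,-0.7],[0.93,-0.57,0,0,-0.7],[0.93,-0.57,0,0,-0.7],[0.93,-0.57,0,0,-0.7],[0.93,-0.57,0,0,-0.7],[0.93,-0.57,0,0,-0.7],[0.93,-0.57,0,0,-0.7],[0.93,-0.57,0,0,-0.7]], "grip_force": 15}}

```text
time: 2.25
tool_pos: [0.4796, -0.396, 0.2367]
eef_rot: [1.0, 0.027, 0.0, 0.0]
contact_force: [-0.2, 0.0, -0.5]
grip_width: 0.0808
grasp_force: 0.0
```

Request:
{"api": "carry_out", "payload": {"steps": [[0.93,-0.57,0,0,-0.7],[0.93,-0.57,0,0,-0.7],[0,0,0,0,-0.7],[0,0,0,0,-0.7]]}}

```text
time: 2.75
tool_pos: [0.55, -0.3475, 0.2365]
eef_rot: [1.0, 0.027, -0.0, 0.0]
contact_force: [-0.3, -0.6, -0.0]
grip_width: 0.0808
grasp_force: 0.0
```

Request:
{"api": "carry_out", "payload": {"steps": [[0.04,0,0.9,0,-0.7],[0,0,0.9,0,-0.7],[0,0,0.9,0,-0.7],[0,0,0.9,0,-0.7],[0,0,0.7,0,-0.7],[0,0,0.57,0,-0.7],[0,0,0,0,-0.7],[0,0,0,0,0.8],[0,0,0,0,0.8],[0,0,0,0,0.8]], "grip_force": 15}}

```text
time: 4.0
tool_pos: [0.5523, -0.3478, 0.0429]
eef_rot: [1.0, 0.027, 0.001, 0.001]
contact_force: [-1.5, 0.0, 4.3]
grip_width: 0.0577
grasp_force: 15.0
```

Request:
{"api": "carry_out", "payload": {"steps": [[0,0,0,0,0.8],[0,0,0,0,0.8],[0,0,-0.3,0,0.8],[0,0,-0.7,0,0.8],[0,0,-0.7,0,0.8],[0,0,-0.7,0,0.8],[0,0,0,0,0.8]]}}

```text
time: 4.88
tool_pos: [0.5526, -0.3475, 0.1402]
eef_rot: [1.0, 0.027, 0.001, 0.001]
contact_force: [0.4, 0.5, -1.7]
grip_width: 0.0578
grasp_force: 15.0
```

Request:
{"api": "carry_out", "payload": {"steps": [[0.03,-0.5,0,0,0.8],[0.03,-0.9,0,0,0.8],[0.03,-0.95,0,0,0.8],[0.03,-0.95,0,0,0.8],[0.03,-0.95,0,0,0.8],[0.03,-0.95,0,0,0.8],[0.03,-0.95,0,0,0.8],[0.03,-0.95,0,0,0.8],[0,-0.7,0,0,0.8],[0,-0.43,0,0,0.8]]}}

```text
time: 6.12
tool_pos: [0.5427, -0.016, 0.1369]
eef_rot: [1.0, 0.028, -0.001, -0.0]
contact_force: [-0.7, 0.3, -2.7]
grip_width: 0.0576
grasp_force: 15.0
```

Request:
{"api": "carry_out", "payload": {"steps": [[0,0,0.5,0,0.8],[0,0,0.3,0,0.8],[0,0,0,0,0.8],[0,0,0,0,0.8]]}}

```text
time: 6.62
tool_pos: [0.5439, -0.0183, 0.106]
eef_rot: [1.0, 0.027, 0.0, 0.0]
contact_force: [0.3, -0.3, -2.5]
grip_width: 0.0578
grasp_force: 15.0
```

```bash
python3 - <<'E'
from h import *
print(robot.get_state()['tool_pos'])
S=robot.get_image('side');T=robot.get_image('top')
cv2.imwrite('pics/place.png',np.hstack([cv2.resize(S['frame'][190:350,250:410],(400,400)),cv2.resize(T['frame'][210:340,230:360],(400,400))])[...,::-1])
P=cloud(S).reshape(-1,3); P=P[~np.isnan(P[:,0])]
q=P[(P[:,0]>.5)&(P[:,0]<.6)&(P[:,1]>-.06)&(P[:,1]<.03)&(P[:,2]>.07)&(P[:,2]<.14)]
print(len(q),q.min(0),q.max(0))
E
```

```text
[ 0.54394998 -0.01831467  0.10603095]
668 [ 0.51437868 -0.05673333  0.07008747] [0.57068818 0.0235043  0.13958263]
```

View pics/place.png

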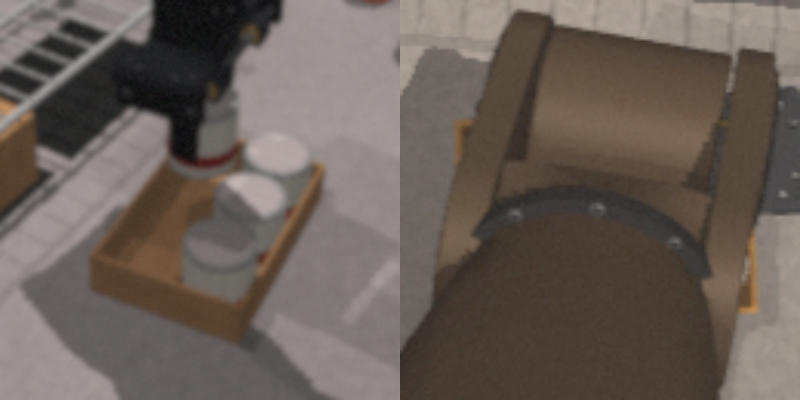

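The left half of the picture (190,160) shows the can held upright over the gap behind the front cans, with about 6 cm to descend. I'm lowering it now.

Request:
{"api": "carry_out", "payload": {"steps": [[0,0,0.4,0,0.8],[0,0,0.4,0,0.8],[0,0,0.35,0,0.8],[0,0,0.2,0,0.8],[0,0,0.08,0,0.8],[0,0,0,0,0.8],[0,0,0,0,0.8]]}}

```text
time: 7.6
tool_pos: [0.544, -0.0181, 0.049]
eef_rot: [1.0, 0.027, 0.0, 0.0]
contact_force: [-0.2, 0.6, -1.2]
grip_width: 0.0575
grasp_force: 15.0
```

Request:
{"api": "carry_out", "payload": {"steps": [[0,0,0.05,0,0.8],[0,0,0,0,0.8],[0,0,0,0,-0.1],[0,0,0,0,-0.5],[0,0,0,0,-0.5],[0,0,-0.3,0,-0.5],[0,0,-0.8,0,-0.5],[0,0,-0.9,0,-0.5],[0,0,-0.9,0,-0.5],[0,0,0,0,-0.5]]}}

```text
time: 8.85
tool_pos: [0.5448, -0.0181, 0.1658]
eef_rot: [1.0, 0.027, 0.003, 0.001]
contact_force: [0.3, 0.2, 0.2]
grip_width: 0.0714
grasp_force: 0.0
```

Request:
{"api": "carry_out", "payload": {"steps": [[0,-0.5,0,0,0],[0,-0.9,0,0,0],[0,-0.9,0,0,0],[0,-0.6,0,0,0],[0,-0.18,0,0,0],[0,0,0,0,0]]}}

```text
time: 9.6
tool_pos: [0.5368, 0.1054, 0.1621]
eef_rot: [1.0, 0.027, -0.001, 0.0]
contact_force: [1.2, 0.3, 0.3]
grip_width: 0.0475
grasp_force: 0.0
```

```bash
cat > chk.py <<'E'
from h import *
def fit(cam='side',zb=(.03,.045),box=(.42,.9,-.3,.2)):
    im=robot.get_image(cam); P=cloud(im)
    t=robot.trace('tray',cam)
    return im,P,t
E
python3 - <<'E'
from h import *
print(robot.get_state()['tool_pos'])
S=robot.get_image('side'); P=cloud(S)
cv2.imwrite('pics/p2.png',cv2.resize(S['frame'][120:360,120:440],(800,600))[...,::-1])
for t in robot.trace('can_mid','side'):
    p=P[t['region']]; p=p[~np.isnan(p[:,0])]; q=p[p[:,2]>p[:,2].max()-.008]
    print(t['conf'],t['uv'],cv2.minEnclosingCircle(q[:,:2].astype(np.float32)),p[:,2].max())
# shelf deck front bar in shelf frame
Q=P.reshape(-1,3);Q=Q[~np.isnan(Q[:,0])]
o=np.array([.6575,-.0094]);a=np.deg2rad(-3.7);R=np.array([[np.cos(a),np.sin(a)],[-np.sin(a),np.cos(a)]])
L=(Q[:,:2]-o)@R.T; m=(L[:,0]>-.02)&(L[:,0]<.05)&(abs(L[:,1])<.2)&(Q[:,2]>.1)&(Q[:,2]<.135)
h=np.histogram(L[m,0],np.arange(-.02,.052,.004));print(h[0],np.percentile(Q[m,2],[5,50,95]))
E
```

```text
[0.53679451 0.10537363 0.16209003]
0.81 [420.6, 202.1] ((0.44720032811164856, -0.3626907765865326), 0.03086942993104458) 0.06469094351809535
0.73 [402.5, 176.0] ((0.5450698137283325, -0.45590221881866455), 0.03161347657442093) 0.06556286864761351
0.6 [330.6, 261.2] ((0.5319290161132812, 0.011195385828614235), 0.06084391102194786) 0.06873529172854453
[  0   0   0   0   1 135  89  21  15  13  21  19  21  20  27  20  24] [0.1170616  0.12094254 0.12337673]
```

View pics/p2.png

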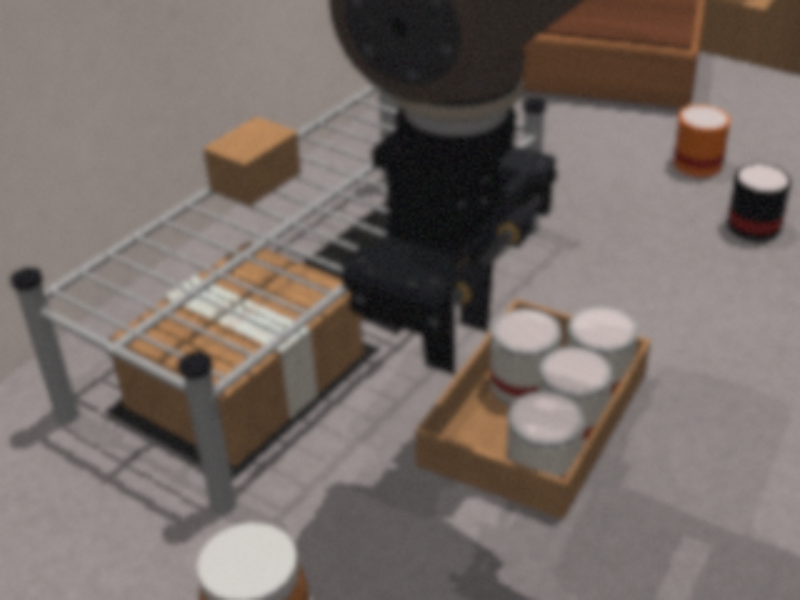

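The picture shows the loose can upright in the tray's back row at (525,350), behind and between the front cans. The gripper is above the tray's left wall. I'll now pinch that wall lightly, to slide the tray sideways and square it.

Request:
{"api": "carry_out", "payload": {"steps": [[0,0,0.8,0,0],[0,0,0.9,0,0],[0,0,0.8,0,0],[0,0,0.5,0,0],[0,0,0.15,0,0],[0,0,0,0,0],[0,0,0,0,1],[0,0,0,0,1],[0,0,0,0,1],[0,0,0,0,1]], "grip_force": 30}}

```text
time: 10.95
tool_pos: [0.5372, 0.105, 0.0368]
eef_rot: [1.0, 0.027, 0.0, 0.0]
contact_force: [-0.8, 0.6, 0.2]
grip_width: 0.0131
grasp_force: 0.0
```

Request:
{"api": "carry_out", "payload": {"steps": [[0,0,0,0,1],[0,0,0,0,1],[0,0,0,0,1]]}}

```text
time: 11.32
tool_pos: [0.5371, 0.1047, 0.0367]
eef_rot: [1.0, 0.027, -0.0, 0.0]
contact_force: [-1.6, -5.1, 3.9]
grip_width: 0.0038
grasp_force: 30.0
```

Request:
{"api": "carry_out", "payload": {"steps": [[0.03,0.2,0,0.05,1],[0.03,0.3,0,0.09,1],[0.04,0.33,0,0.09,1],[0.04,0.33,0,0.09,1],[0.04,0.33,0,0.09,1],[0.04,0.33,0,0.09,1],[0.04,0.33,0,0.09,1],[0.04,0.33,0,0.09,1],[0.03,0.33,0,0.09,1],[0.03,0.28,0,0.08,1]], "grip_force": 40}}

```text
time: 12.58
tool_pos: [0.5518, -0.0183, 0.0367]
eef_rot: [0.999, -0.033, 0.0, -0.0]
contact_force: [0.6, 8.3, 3.8]
grip_width: 0.0036
grasp_force: 40.0
```

Request:
{"api": "carry_out", "payload": {"steps": [[0,0,0,0,1],[0,0,0,0,1]]}}

```text
time: 12.82
tool_pos: [0.5517, -0.0189, 0.0367]
eef_rot: [0.999, -0.032, 0.0, 0.0]
contact_force: [-2.1, -6.3, 3.3]
grip_width: 0.0041
grasp_force: 40.0
```

```bash
cat > chk.py <<'E'
from h import *
def tray(cam,x0=.44,x1=.66,y0=-.23,y1=.02,zmax=.045):
    im=robot.get_image(cam); P=cloud(im).reshape(-1,3); F=im['frame'].reshape(-1,3).astype(int)
    ok=~np.isnan(P[:,0])&(F[:,0]-F[:,2]>30)
    ok&=(P[:,0]>x0)&(P[:,0]<x1)&(P[:,1]>y0)&(P[:,1]<y1)&(P[:,2]>.012)&(P[:,2]<zmax)
    q=P[ok][:,:2].astype(np.float32); print(cam,len(q),cv2.minAreaRect(q)); return im,P[ok]
E
python3 - <<'E'
from chk import *
s=robot.get_state();print(s['tool_pos'],s['eef_rot'],s['grip_width'])
for c in('side','top'): tray(c)
E
```

```text
[ 0.55169745 -0.0189124   0.03670929] [ 9.99472683e-01 -3.24696260e-02  1.22192757e-04  2.55589459e-04] 0.00407077159405214
side 840 ((0.5081692337989807, -0.10480251908302307), (0.1970340460538864, 0.10693226754665375), 85.18000793457031)
top 510 ((0.5173588991165161, -0.13948050141334534), (0.12678703665733337, 0.1304970532655716), 85.97510528564453)
```

The tray followed the pinch and now sits at about -4° yaw on the bay's axis. I'll release it, move to its front and push with the fingers wide open.

Request:
{"api": "carry_out", "payload": {"steps": [[0,0,0,0,0.5],[0,0,0,0,0.4],[0,0,-0.4,0,0.4],[0,0,-0.9,0,0.4],[0,0,-0.9,0,0.4],[0,0,-0.4,0,-1],[-0.6,0.5,0,0,-1],[-0.9,0.75,0,0,-1],[-0.8,0.67,0,0,-1],[-0.51,0.4,0,0,-1]]}}

```text
time: 14.18
tool_pos: [0.4319, -0.1044, 0.1406]
eef_rot: [0.999, -0.033, -0.0, -0.0]
contact_force: [0.4, -1.1, -0.8]
grip_width: 0.0735
grasp_force: 0.0
```

Request:
{"api": "carry_out", "payload": {"steps": [[0,0,0,0,-1],[0,0,0.8,0,-1],[0,0,0.9,0,-1],[0,0,0.6,0,-1],[0,0,0.3,0,-1],[0,0,0,0,-1]]}}

```text
time: 14.92
tool_pos: [0.4337, -0.1035, 0.0362]
eef_rot: [0.999, -0.032, -0.0, -0.0]
contact_force: [-0.0, -0.1, -0.2]
grip_width: 0.0946
grasp_force: 0.0
```

```bash
python3 - <<'E'
from chk import *
s=robot.get_state();print(s['tool_pos'],s['eef_rot'],s['grip_width'],s['contact_force'])
for c in('side','top'): tray(c)
E
```

```text
[ 0.43371268 -0.10352957  0.03619632] [ 9.99482362e-01 -3.21676914e-02 -4.77605853e-04 -1.40258923e-04] 0.09464092251769536 [-0.02298627 -0.13740182 -0.15683758]
side 1057 ((0.5214937925338745, -0.10867948830127716), (0.19383329153060913, 0.13063976168632507), 86.7890625)
top 645 ((0.5264437794685364, -0.10762942582368851), (0.19094635546207428, 0.11720836907625198), 86.4181900024414)
```

Request:
{"api": "carry_out", "payload": {"steps": [[0.2,0.02,0,0,-1],[0.2,0,0,0,-1],[0.3,0,0,0,-1],[0.4,0,0,0,-1],[0.5,0,0,0,-1],[0.5,0,0,0,-1],[0.5,0,0,0,-1],[0.5,0,0,0,-1],[0.4,0,0,0,-1],[0.3,0,0,0,-1]]}}

```text
time: 16.27
tool_pos: [0.5847, -0.1142, 0.0371]
eef_rot: [0.999, -0.032, -0.001, -0.0]
contact_force: [-9.0, 1.2, 6.0]
grip_width: 0.0949
grasp_force: 4.6
```

Request:
{"api": "carry_out", "payload": {"steps": [[0.3,0,0,0,-1],[0.2,0,0,0,-1],[0.1,0,0,0,-1],[0,0,0,0,-1]]}}

```text
time: 16.77
tool_pos: [0.6088, -0.1159, 0.0371]
eef_rot: [0.999, -0.032, -0.001, -0.0]
contact_force: [-4.0, 1.2, 1.8]
grip_width: 0.095
grasp_force: 2.2
```

```bash
python3 - <<'E'
from chk import *
s=robot.get_state();print(s['tool_pos'],s['contact_force'])
for c in('side','top'): 
  im,_=tray(c,x0=.57,x1=.77)
  cv2.imwrite(f'pics/s1{c}.png',im['frame'][...,::-1])
a,b=cv2.imread('pics/s1side.png'),cv2.imread('pics/s1top.png')
cv2.imwrite('pics/s1.png',np.hstack([cv2.resize(a[120:320,200:400],(400,400)),cv2.resize(b[100:300,280:480],(400,400))]))
E
```

```text
[ 0.60883915 -0.11586101  0.03714572] [-4.04956477  1.22292991  1.81826933]
side 712 ((0.6882705688476562, -0.09717420488595963), (0.23398251831531525, 0.13229922950267792), 86.3026123046875)
top 613 ((0.6889709234237671, -0.0967654436826706), (0.23157186806201935, 0.1372271180152893), 83.93917846679688)
```

View pics/s1.png

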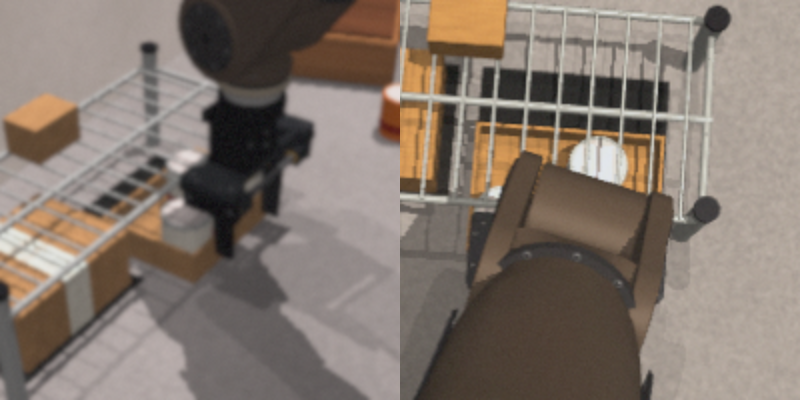

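The tray is straight under the shelf edge in both views, with the back-row can upright at (598,160) in the right half. The wire front bar and the gripper's body keep the fingers from going further in. I'll use the spare black can, which is not protected by the task, as a pusher block between the fingers and the tray.

Request:
{"api": "carry_out", "payload": {"steps": [[-0.6,0,0,0,-1],[-0.9,0,0,0,-1],[-0.5,0,-0.6,0,-0.7],[0,0,-0.9,0,-0.7],[0,0.4,-0.9,0,-0.7],[-0.2,0.8,0,0,-0.7],[-0.2,0.9,0,0,-0.7],[-0.2,0.9,0,0,-0.7],[-0.3,0.9,0,0,-0.7],[-0.3,0.9,0,0,-0.7]]}}

```text
time: 18.12
tool_pos: [0.469, -0.3009, 0.1333]
eef_rot: [0.999, -0.032, 0.001, 0.001]
contact_force: [-0.3, 0.2, 0.5]
grip_width: 0.0805
grasp_force: 0.0
```

Request:
{"api": "carry_out", "payload": {"steps": [[-0.3,0.9,0,0,-0.7],[-0.14,0.63,0,0,-0.7],[0,0,0,0,-0.7],[0,0,0,0,-0.7]]}}

```text
time: 18.62
tool_pos: [0.4477, -0.3588, 0.1329]
eef_rot: [0.999, -0.032, 0.0, 0.0]
contact_force: [0.5, 0.5, -0.4]
grip_width: 0.0811
grasp_force: 0.0
```

Request:
{"api": "carry_out", "payload": {"steps": [[0,0.1,0.8,0,-0.7],[0,0,0.8,0,-0.7],[0,0,0.5,0,-0.7],[0,0,0.23,0,-0.7],[0,0,0,0,-0.7],[0,0,0,0,0.8],[0,0,0,0,0.8],[0,0,0,0,0.8],[0,0,0,0,0.8],[0,0,-0.5,0,0.8]], "grip_force": 15}}

```text
time: 19.88
tool_pos: [0.4465, -0.3627, 0.0587]
eef_rot: [0.999, -0.032, -0.001, -0.001]
contact_force: [0.0, 0.8, -0.3]
grip_width: 0.058
grasp_force: 15.0
```

```bash
python3 - <<'E'
from chk import *
s=robot.get_state();print(s['tool_pos'],s['grip_width'],s['grasp_force'])
im=robot.get_image('top'); P=cloud(im); F=im['frame'].astype(int)
cv2.imwrite('pics/x.png',im['frame'][...,::-1])
# tray rim/front wall: brown pixels, y in tray span (neighbour excluded), projected at rim height
ok=(F[...,0]-F[...,2]>30)&(P[...,2]>.01)&(P[...,2]<.045)&(P[...,0]>.58)&(P[...,0]<.78)&(P[...,1]>-.24)&(P[...,1]<-.016)
q=P[ok][:,:2].astype(np.float32); r=cv2.minAreaRect(q); print(len(q),r); 
# cans tops: z 0.06-0.07
ok=(P[...,2]>.058)&(P[...,2]<.072)&(P[...,0]>.6)&(P[...,0]<.76)&(P[...,1]>-.24)&(P[...,1]<-.01)&(F.min(2)>150)
q=P[ok][:,:2].astype(np.float32)
n,lab,st,ce=cv2.connectedComponentsWithStats(cv2.dilate(ok.astype(np.uint8),np.ones((5,5))))
for i in range(1,n):
    if st[i,4]>60: print(cv2.minEnclosingCircle(P[ok&(lab==i)][:,:2].astype(np.float32)))
E
```

```text
[ 0.44648872 -0.36274575  0.05866209] 0.058000762886105645 14.998788982629776
1152 ((0.6864621639251709, -0.11793428659439087), (0.19093184173107147, 0.13211238384246826), 86.15099334716797)
((0.682185709476471, -0.14768661558628082), 0.0548490434885025)
((0.6738700866699219, -0.05612099915742874), 0.022572774440050125)
((0.6523346900939941, -0.11579333245754242), 0.08787666261196136)
```

Request:
{"api": "carry_out", "payload": {"steps": [[0.2,-0.5,0,0,0.8],[0.3,-0.8,0,0,0.8],[0.3,-0.8,0,0,0.8],[0.3,-0.8,0,0,0.8],[0.3,-0.8,0,0,0.8],[0.4,-0.8,0,0,0.8],[0.4,-0.8,0,0,0.8],[0.4,-0.64,0,0,0.8],[0.3,-0.4,0,0,0.8],[0.19,0,0,0,0.8]]}}

```text
time: 21.18
tool_pos: [0.5872, -0.117, 0.059]
eef_rot: [1.0, -0.031, -0.0, -0.0]
contact_force: [-0.4, -1.9, -1.2]
grip_width: 0.0581
grasp_force: 15.0
```

Request:
{"api": "carry_out", "payload": {"steps": [[0,0,0.2,0,0.8],[0,0,0.17,0,0.8],[0,0,0.03,0,0.8],[0,0,0,0,0.8]]}}

```text
time: 21.68
tool_pos: [0.5866, -0.1186, 0.0433]
eef_rot: [0.999, -0.033, -0.0, 0.0]
contact_force: [0.8, 0.0, -2.0]
grip_width: 0.0579
grasp_force: 15.0
```

Request:
{"api": "carry_out", "payload": {"steps": [[0,0,0.08,0,0.8],[0,0,0,0,0.8],[0,0,0,0,0],[0,0,0,0,-0.6],[0,0,0,0,-0.6],[-0.3,0,0,0,-0.6],[-0.7,0,0,0,-0.6],[-0.5,0,0,0,-0.6],[0,0,0,0,0.5],[0,0,0,0,0.5]]}}

```text
time: 22.92
tool_pos: [0.5276, -0.1145, 0.0405]
eef_rot: [0.999, -0.032, 0.0, 0.0]
contact_force: [-0.2, -0.1, -0.1]
grip_width: 0.0612
grasp_force: 0.0
```

Request:
{"api": "carry_out", "payload": {"steps": [[0,0,0,0,0.5],[0,0,0,0,0.5],[0,0,0,0,0.5]]}}

```text
time: 23.3
tool_pos: [0.5271, -0.1143, 0.0401]
eef_rot: [0.999, -0.032, -0.0, 0.0]
contact_force: [-0.4, 0.0, 0.7]
grip_width: 0.0315
grasp_force: 0.0
```

```bash
python3 - <<'E'
from chk import *
s=robot.get_state();print(s['tool_pos'],s['grip_width'])
S=robot.get_image('side');T=robot.get_image('top')
cv2.imwrite('pics/s2.png',np.hstack([cv2.resize(S['frame'][150:350,220:420],(400,400)),cv2.resize(T['frame'][120:320,280:480],(400,400))])[...,::-1])
P=cloud(S);F=S['frame']
ok=(P[...,2]>.05)&(P[...,2]<.068)&(P[...,0]>.54)&(P[...,0]<.62)&(P[...,1]>-.17)&(P[...,1]<-.07)
q=P[ok];print(len(q),cv2.minEnclosingCircle(q[:,:2].astype(np.float32)))
E
```

```text
[ 0.52708421 -0.11428854  0.04010955] 0.03152613945695178
34 ((0.6026763916015625, -0.10174699872732162), 0.02097911201417446)
```

View pics/s2.png

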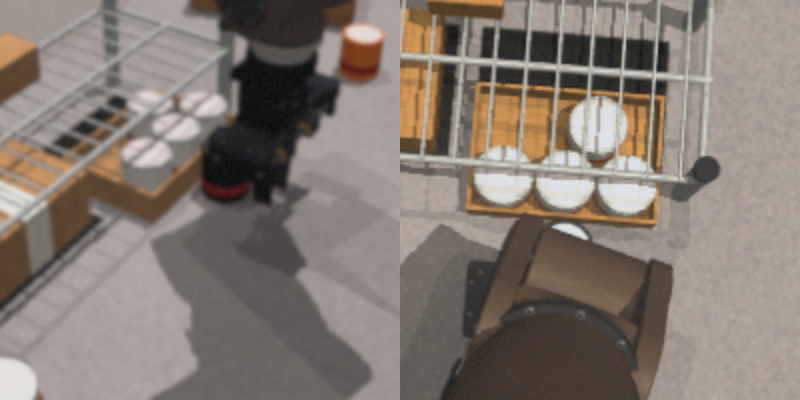

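The black can stands just in front of the tray's front wall, at (568,232) on the right and (222,185) on the left, with the fingers behind it. I'm pushing slowly.

Request:
{"api": "carry_out", "payload": {"steps": [[0,0,0,0,0.5],[0.2,0,0,0,0.5],[0.2,0,0,0,0.5],[0.2,0,0,0,0.5],[0.2,0,0,0,0.5],[0.2,0,0,0,0.5],[0.25,0,0,0,0.5],[0.2,0,0,0,0.5],[0,0,0,0,0.5]]}}

```text
time: 24.52
tool_pos: [0.5844, -0.1178, 0.0401]
eef_rot: [0.999, -0.032, -0.001, -0.0]
contact_force: [-4.6, 0.9, 3.9]
grip_width: 0.0238
grasp_force: 2.8
```

```bash
cat >> chk.py <<'E'
def final():
    s=robot.get_state();print(s['time'],s['tool_pos'],s['contact_force'],s['grip_width'])
    b=np.array([.747,-.125]);a=np.deg2rad(-3.75);R=np.array([[np.cos(a),np.sin(a)],[-np.sin(a),np.cos(a)]])
    for c in('top','side'):
        im=robot.get_image(c); P=cloud(im); F=im['frame'].astype(int)
        L=(P[...,:2]-b)@R.T
        ok=(F[...,0]-F[...,2]>25)&(P[...,2]>.01)&(P[...,2]<.045)&(L[...,0]>-.16)&(L[...,0]<.1)&(abs(L[...,1])<.118)
        q=L[ok].astype(np.float32); print(c,len(q),cv2.minAreaRect(q), 'front pts by y:',[ (round(float(y),2),round(float(np.percentile(q[abs(q[:,1]-y)<.012][:,0],2)),4)) for y in (-.08,-.04,.04,.08) if (abs(q[:,1]-y)<.012).sum()>8])
    return im
E
python3 -c "
from chk import *
final()"
```

```text
24.525 [ 0.58438403 -0.11783494  0.04007765] [-4.62978568  0.9008143   3.93373084] 0.02383111569625372
top 619 ((-0.03050447255373001, 0.004122063517570496), (0.13188157975673676, 0.1910494863986969), 0.6292983293533325) front pts by y: [(-0.08, -0.0722), (-0.04, -0.07), (0.04, -0.0963), (0.08, -0.0972)]
side 879 ((-0.033186160027980804, 0.032220542430877686), (0.17611005902290344, 0.17968210577964783), 57.346588134765625) front pts by y: [(0.04, -0.1281), (0.08, -0.0965)]
```

Request:
{"api": "carry_out", "payload": {"steps": [[0.2,0,0,0,0.5],[0.2,0,0,0,0.5],[0.15,0,0,0,0.5],[0.12,0,0,0,0.5],[0,0,0,0,0.5]]}}

```text
time: 25.25
tool_pos: [0.6108, -0.1196, 0.0401]
eef_rot: [0.999, -0.032, -0.001, -0.0]
contact_force: [-7.8, 1.1, 4.0]
grip_width: 0.0237
grasp_force: 3.9
```

```bash
python3 -c "
from chk import *
final()"
```

```text
25.25 [ 0.61081646 -0.11956432  0.04007923] [-7.78096293  1.14157499  3.99165299] 0.02368221996650752
top 758 ((-0.004145197570323944, 0.004711352288722992), (0.13164903223514557, 0.19145622849464417), 1.652466058731079) front pts by y: [(-0.08, -0.0472), (-0.04, -0.007), (0.04, 0.0541), (0.08, -0.0717)]
side 776 ((-0.004272077232599258, 0.034050025045871735), (0.17121881246566772, 0.18418727815151215), 57.844940185546875) front pts by y: [(0.04, -0.0936), (0.08, -0.0715)]
```

Request:
{"api": "carry_out", "payload": {"steps": [[0.06,0,0,0,0.5],[0,0,0,0,0.5],[-0.4,0,0,0,0.5],[-0.9,0,0,0,0.5],[-0.9,0,0,0,0.5],[0,0,-0.8,0,0.5],[0,0.5,-0.9,0,0.5],[0,0.9,-0.9,0,0.5],[-0.3,0.9,0,0,0.5],[-0.3,0.9,0,0,0.5]]}}

```text
time: 26.6
tool_pos: [0.4941, -0.2418, 0.1449]
eef_rot: [0.999, -0.032, 0.001, 0.001]
contact_force: [0.2, 0.8, -0.1]
grip_width: 0.0237
grasp_force: 0.0
```

Request:
{"api": "carry_out", "payload": {"steps": [[-0.3,0.9,0,0,0.5],[0,0.9,0,0,0.5],[0,0.5,0,0,0.5],[0,0,0,0,0.5],[0,0,0,0,0.5]]}}

```text
time: 27.22
tool_pos: [0.4762, -0.3304, 0.1441]
eef_rot: [0.999, -0.032, -0.0, -0.0]
contact_force: [1.5, 0.2, -0.1]
grip_width: 0.0237
grasp_force: 0.0
```

```bash
python3 - <<'E'
from chk import *
im=final()
T=robot.get_image('top')
cv2.imwrite('pics/end.png',np.hstack([cv2.resize(im['frame'][130:330,180:380],(400,400)),cv2.resize(T['frame'][80:280,260:460],(400,400))])[...,::-1])
P=cloud(T);F=T['frame'].astype(int)
# re-measure liner and front legs
Q=P[(P[...,2]>.135)&(P[...,2]<.152)&(P[...,0]<.71)&(P[...,0]>.62)]
for s in (Q[Q[:,1]<-.2],Q[Q[:,1]>.18]): print('front leg',cv2.minEnclosingCircle(s[:,:2].astype(np.float32)))
E
```

```text
27.225 [ 0.47615911 -0.33043597  0.1441092 ] [ 1.47189997  0.20556108 -0.09051449] 0.023664474387035873
top 1098 ((-0.030541524291038513, 0.004253260791301727), (0.19128835201263428, 0.19114652276039124), 1.329504370689392) front pts by y: [(-0.08, -0.0657), (-0.04, -0.067), (0.04, -0.0692), (0.08, -0.0704)]
side 846 ((-0.021580882370471954, 0.028485268354415894), (0.20795774459838867, 0.17083245515823364), 33.2103385925293) front pts by y: [(-0.08, -0.0654), (0.04, -0.0832), (0.08, -0.07)]
front leg ((0.653388261795044, -0.2396969497203827), 0.012467463500797749)
front leg ((0.6842159032821655, 0.2188703715801239), 0.011854703538119793)
```

View pics/end.png

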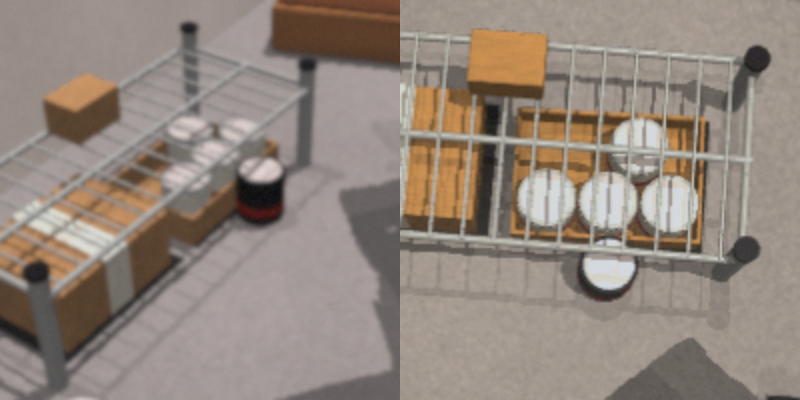

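The tray is in the bay: its front corners are about 25–29 mm behind the edge, it is about 4 mm off the middle, and its yaw is about 1.3°. The back-row can is upright at (638,150), and the arm is clear. I'm handing the job in.

```bash
python3 -c "
from station import robot
print(robot.job_done())"
```

```text
the job is handed in; nothing more can be done
None
```

I handed the job in with the can upright in the tray's back row and the tray in the empty bay; no verdict came back. By my last measurement the tray was about 4 mm off the middle and 1.3° off square, with its front 25–29 mm behind the shelf edge. I used the black can as a pusher and left it standing against the tray's front wall; I never touched the carton, jar or tin.

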